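# Change over the small-article monitor

## Robot

A 7-joint arm with a two-finger parallel gripper is mounted at the origin on a cart in front of the work surface, level with it; the furniture and walls round the work are solid. World frame = base frame: x ahead of the robot, y to its left, z up, the work surface at z = 0. Lengths are in m, angles in rad, forces in N, time in s.
With the tool pointing down it reaches from about 0.425 to 0.875 m from the base axis. Payload 4.7 kg.
Tool frame: the origin (TCP) lies midway between the tips of the shut fingers; the grasp point (between the pads) lies 19 mm behind it; z points along the fingers, y is the line along which they close (so a half turn about z gives the same grasp; the last joint's range is limited). The gripper opens to 87 mm and grips with 3 to 60 N. Pads are 19 mm wide; open, the fingers measure 117 mm over their backs; the gripper's body (75 mm by 190 mm) begins 51 mm behind the grasp point.
Start: joints at [1.261, 0.321, -0.07, 1.45, 0.023, 1.371, -0.057], TCP at [0.207, -0.616, 0.223] pointing down, gripper open.
Joint ranges: [-2.86, 2.86], [-0.3, 2.09], [-1.38, 1.24], [0.06, 2.45], [-1.56, 4.7], [0.09, 2.05], [-2.69, 2.69]. Speed limits (rad/s): [2.57, 2.57, 3.14, 3.14, 3.14, 3.14, 3.14].

## Interface

Orientations are given as a rotation vector (axis times angle).
In Python, from bench import ctrl gives the robot as it stands.
- The arm moves only by the tool inch_along, called after "Request:" by a JSON object that holds its "op" and its "data", one argument or row to a line. Schema: {"type":"object","properties":{"plan":{"type":"array","items":{"type":"number"},"minItems":5,"maxItems":100},"force":{"type":"number"},"only":{"type":"string"},"quiet":{"type":"boolean"},"lines":{"type":"string"}},"required":["plan"],"additionalProperties":false}. plan is one flat list of numbers that holds 1 to 20 rows one after another, with no inner brackets; each row has 5 numbers: dx, dy, dz in m, then a turn about the tool's z in rad, then the opening from 0.0 (shut) to 1.0 (fully open); each row is the pose to reach, as a shift and turn from the pose commanded when the call began, along the tool's axes at that moment; what a row does not reach only later rows make up. A row lasts 1/10 s, in which the tool goes at most 0.05 m and 0.15 rad, less where a joint would pass 70% of its speed; a pose out of reach is approached as far as the arm can. The fingers move at their own pace and stop on an object; force is the grip in N (left out, the last holds). Time passes only in rows, so rows that do not move let the fingers close. The tool returns the time, the measured TCP pose, the force, the opening and the grip force at its end. only (a regular expression) keeps the lines of the reply that match it, lines (a string "A,B") keeps lines A to B, and quiet returns only ok. Input that does not fit is refused with a message, and nothing moves.
- ctrl.get_state(): the state, without advancing time (a new reading comes with each control period).
- ctrl.get_image(name): name is "side" or "top" or "wrist"; returns the picture (384x512x3 uint8, red, green, blue); there is no depth.
- ctrl.camera_model(name): a dict with "vertical_fov" (degrees; the focal length in pixels is half the picture's height over the tangent of half this angle, whatever the lens; pixels are square), "cx", "cy" (the principal point, pixels), "rvec" (rotation vector, rad) and "tvec" (3), from world to camera coordinates, as OpenCV has them; the wrist camera has in their place "hand_eye" (4x4, takes a point from camera to tool coordinates, whose origin is the TCP and whose axes are the flange's). Camera axes: x right, y down, z forward; pixel columns grow to the right and rows downward; lengths in m; the calibration is good to about 2 mm. The wrist camera is an equidistant fisheye: a pixel r from the principal point sees the ray r / f radians off the axis. A picture is of the moment at which its call begins: read the wrist's pose just before it. camera_model takes no time and is no camera call.
- ctrl.close_job(): hands the job in; it is judged then, once.
The state is a dict: "time": time; "joint_positions": joint angles; "qd": joint speeds; "joint_torque": joint torques, N m; "position": TCP position; "tool_rot": TCP orientation; "ft_force": force on the tool from outside, world axes, zero at the start; "torque": the same for the moment, N m; "grip_width": opening from 0.0 (shut) to 1.0 (fully open); "grip_force": force on a finger pad.
Only numpy, scipy, OpenCV 4.12 (cv2) and the standard library are available. Lean on these libraries where they do the work, as an engineer would, in place of code of your own. Each camera call takes 0.05 s, during which the arm holds its last target. There are 200 camera calls.

## Task

The small-article monitor has finished its count. Slide its clear guard door fully open and pull the cabinet drawer well open, move every tool lying in the monitor's chamber into the drawer, and only then lay every article that waits on the yellow mat in the chamber. Shut the drawer and slide the guard door fully shut, and after that press the monitor's green start button all the way down and let go, leaving the note pad, dark pen and bottle where they are.

Things in the scene. Friction and masses are not known exactly. Their poses are not given: they have to be found in the camera images.
- chamber (a point): centre of the chamber floor (12 mm above the bench) of the small-article monitor: white, fixed, beside the drawer cabinet, yaw up to 0.04 rad. Own x points away from the robot, y left, z up. Chamber open at the top under the guard door, inside 170 (x) by 220 (y) mm, walls 10 mm thick, tops 62 mm above the bench. Housing behind it (x 85 to 345 mm) 62 mm high; blue ledge at y 120 to 166 mm
- guard (a joint): clear sliding guard door with aluminium edges on top of the monitor, plate 188 by 224 mm, top 70 mm above the bench: 0 shut (chamber covered), up to 0.178 m fully open (slid along the chamber's +x, over the housing); starts 0 to 0.03; friction about 1.5 N, stays where it is left
- guard_handle (a point): middle of the door's orange upright grip, a tab 10 mm thick (door's x) by 70 mm wide (y) that rises 34 mm above the door plate; this point is 89 mm above the bench, the tab's top 104 mm; it lies 10 mm behind the door's near edge and moves with the door; axes as the chamber
- start (a joint): green start button of 28 mm diameter on the blue ledge: 0 up, 0.006 m fully down, springs back; needs 5 N downwards
- start_top (a point): centre of the start button's top face, 63 mm above the bench; presses straight down
- drawer (a joint): blue-fronted drawer of the grey cabinet (fixed, 260 deep by 220 wide by 85 mm high, an instrument lies fixed on its top): 0 shut, up to 0.181 m open (slides towards the robot, along drawer_handle's -x); starts 0 to 0.02; friction about 1 N, stays where it is left
- drawer_handle (a point): middle of the drawer's bar handle (along y, 11 mm thick, 120 mm long, axis 35 mm before the drawer front), 47 mm above the bench, moves with the drawer; x points away from the robot, y left, yaw up to 0.04. Drawer inside: x 57 to 271, y +-89 mm, floor 25 mm below this point, wall tops 16 mm above it; fully open, x 57 to 228 is uncovered; the cabinet's top is 38 mm above this point
- mat: thin yellow mat, 250 by 250 by 3 mm, fixed, origin at the centre of its underside
- hex_set: blue folding hex-key set, counted (starts in the chamber, may be absent): 24 (x) by 85 (y) by 20 mm high, origin at the centre of its underside; grip across its x
- blue_pliers: blue-handled side cutters, counted (start in the chamber, may be absent): 42 (x) by 116 (y) by 11 mm high, origin at the centre of the underside, handles towards +y; grip across x at or near the origin
- red_pliers: red-handled long-nose pliers, waiting (start on the mat, may be absent): 42 (x) by 141 (y) by 11 mm high, origin at the centre of the underside, handles towards +y (42 mm wide for y from -24 mm to +70 mm); grip across x at y = about +10 mm
- slab: rough grey foil-faced slab, waiting (starts on the mat, may be absent): 99 (x) by 50 (y) by 22 mm high, origin at the centre of its underside; grip across its y
- note_pad: bystander: pad of yellow notes 70 by 76 by 10 mm
- pen: bystander: all-dark pen 13 by 138 by 12 mm, not on the mat
- flux: bystander: amber bottle with white cap, 37 mm across, 94 mm high
- marker: red and black marker pen, waiting (starts on the mat, may be absent): 13 (x) by 138 (y) by 12 mm high, origin at the centre of its underside; grip across its x

How it is judged:
By the outcome, as a careful person would: the job done as asked, in the order asked, and still so for the second after the job is handed in, with the robot touching nothing.
Of hex_set, blue_pliers only 1 to 2 are there at a start; the rules pass over those that are not, and their reading is None.
Of red_pliers, slab, marker only 2 to 3 are there at a start; the rules pass over those that are not, and their reading is None.
At some moment in a run one of red_pliers, slab, marker may be knocked a few centimetres aside while the robot is not near it.
Once in a run the grip may slacken for a moment while it holds something.
It also fails if it takes over 210 s, if anything falls off the work surface, if the arm or the gripper's body presses on something with over 40 N, if the wrist force passes 120 N, or if a joint passes its speed limit or range.

## Working session

There is one attempt and no reset: what is moved stays moved. The work goes in short steps, Python scripts to look and compute and a tool call to move; the robot and the scene stay as the last step left them, time stands still between calls to the robot, and variables do not carry over. Pictures are saved under pics/ and viewed, at most 14 in all, crops included, and the job is handed in when it is done.

```bash
ls; mkdir -p pics
```

Create h.py:
```python
import numpy as np, cv2
from bench import ctrl
from scipy.spatial.transform import Rotation as R
def snap(cam,fn):
    im=ctrl.get_image(cam); cv2.imwrite('pics/'+fn,im[:,:,::-1]); return im
def P(cam,uv,z):
    m=ctrl.camera_model(cam); uv=np.atleast_2d(uv).astype(float)
    f=192/np.tan(np.radians(m['vertical_fov'])/2)
    if cam!='wrist':
        r=R.from_rotvec(m['rvec']).as_matrix(); t=np.array(m['tvec'])
        d=np.c_[(uv-[m['cx'],m['cy']])/f,np.ones(len(uv))]@r; o=-r.T@t
    else:
        s=ctrl.get_state(); H=np.array(m['hand_eye']); T=R.from_rotvec(s['tool_rot']).as_matrix()
        q=uv-[m['cx'],m['cy']]; rr=np.linalg.norm(q,axis=1)+1e-9; th=rr/f
        d=np.c_[q/rr[:,None]*np.sin(th)[:,None],np.cos(th)]@(T@H[:3,:3]).T
        o=T@H[:3,3]+s['position']
    return o+d*((np.asarray(z)-o[2])/d[:,2])[:,None]
def st():
    s=ctrl.get_state(); print(round(s['time'],2),np.round(s['position'],4),np.round(R.from_rotvec(s['tool_rot']).as_matrix(),3).tolist(),s['ft_force'],s['grip_width'],s['grip_force'])
```

Run:
```python
from h import *
st()
for c in('top','side','wrist'): print(ctrl.camera_model(c))
a=snap('top','t0.png'); b=snap('side','s0.png')
```

```bash
python3 -c "
import cv2
for n in('t0','s0'):
    a=cv2.imread(f'pics/{n}.png'); cv2.imwrite(f'pics/{n}b.png',cv2.resize(a,(800,600),interpolation=cv2.INTER_CUBIC))"
```

```text
(no output)
```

View pics/t0b.png

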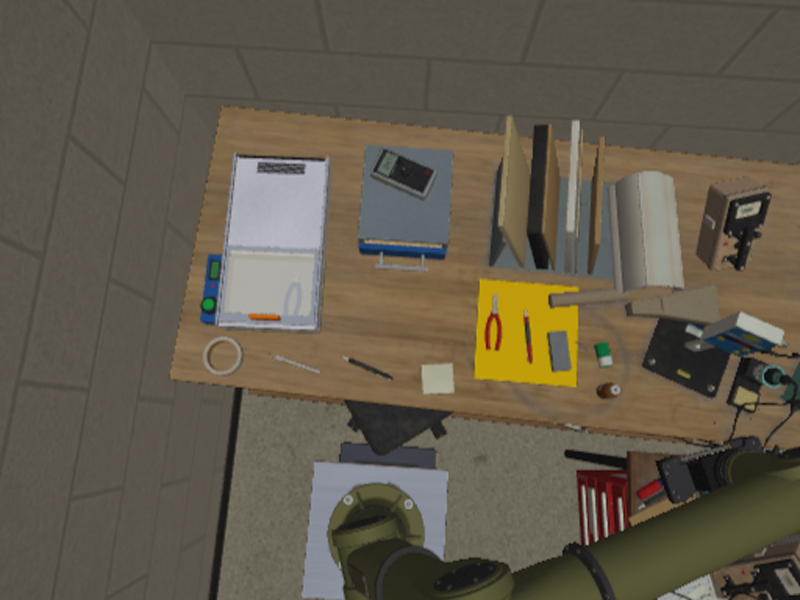

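View pics/s0b.png

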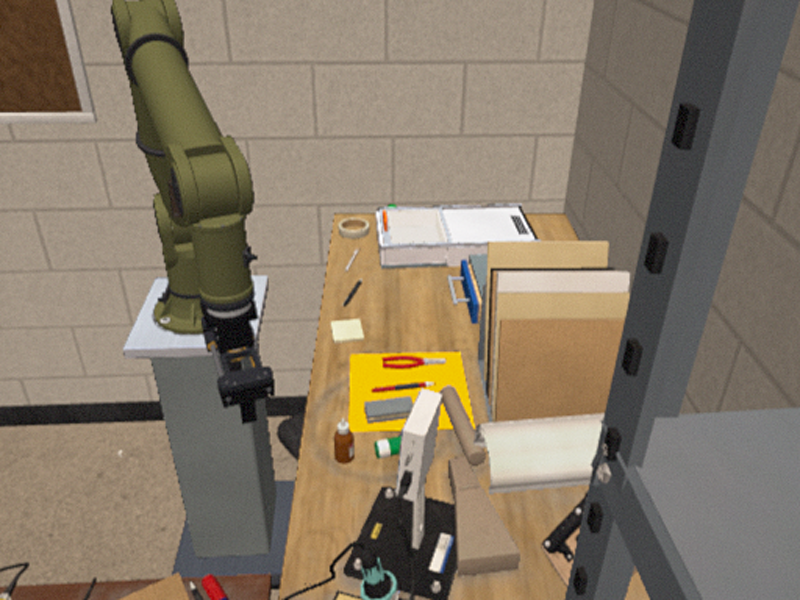

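```bash
python3 -c "
import cv2
a=cv2.imread('pics/t0.png')
cv2.imwrite('pics/c1.png',cv2.resize(a[85:220,120:300],None,fx=4.4,fy=4.4,interpolation=cv2.INTER_CUBIC))
cv2.imwrite('pics/c2.png',cv2.resize(a[175:255,295:395],None,fx=7,fy=7,interpolation=cv2.INTER_CUBIC))"
```

```text
(no output)
```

View pics/c1.png

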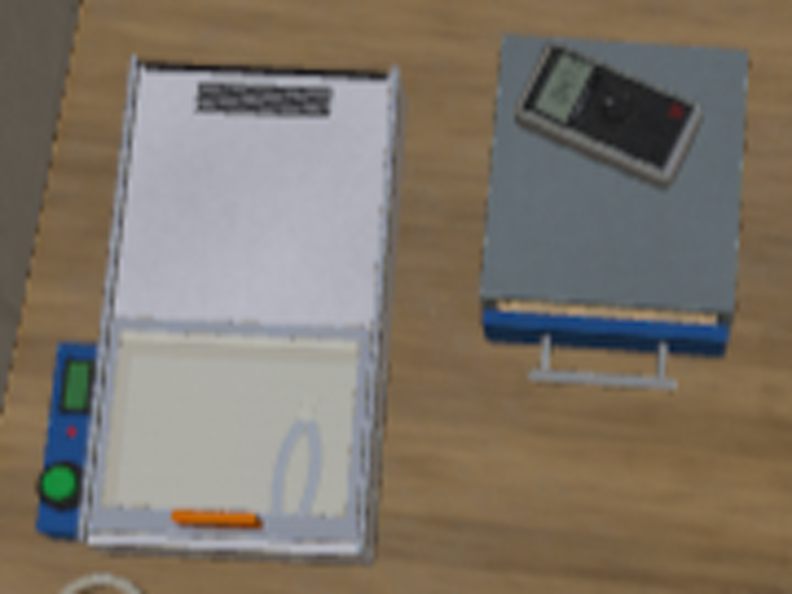

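View pics/c2.png

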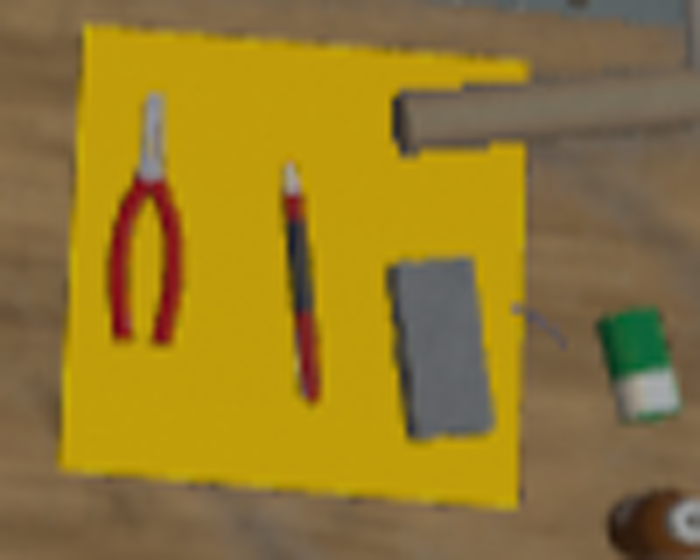

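Create m0.py:
```python
from h import *
c1=lambda *p:(np.array(p)+.5)/4.4+[120,85]-.5
c2=lambda *p:(np.array(p)+.5)/7+[295,175]-.5
def pr(n,x): print(n,np.round(x,4).tolist())
pr('grip top ends',P('top',c1([175,513],[260,519]),.104))
pr('monitor far/near right corner z.062',P('top',c1([135,62],[397,70],[375,548],[88,543]),.065))
pr('button',P('top',c1([60,482]),.063))
pr('handle ends',P('top',c1([532,376],[675,384]),.052))
pr('cab top corners',P('top',c1([503,36],[747,50],[733,310],[482,297]),.085))
pr('pliers c: handle ends, head',P('top',c1([275,510],[312,515],[308,400],[296,465]),.02))
pr('red: tip, joint, handle ends',P('top',c2([154,95],[150,182],[123,338],[163,340]),.011))
pr('marker',P('top',c2([290,165],[313,402]),.012))
pr('slab',P('top',c2([390,266],[472,260],[493,432],[410,438]),.022))
pr('mat',P('top',c2([85,25],[527,60],[517,508],[62,468]),.003))
pr('hammer end',P('top',c2([400,92],[405,150]),.03))
pr('bottle cap',P('top',c2([690,520]),.094))
```

```bash
python3 m0.py
```

```text
grip top ends [[0.4704, 0.3249, 0.104], [0.4701, 0.2547, 0.104]]
monitor far/near right corner z.062 [[0.8843, 0.4213, 0.065], [0.8924, 0.1859, 0.065], [0.4586, 0.1641, 0.065], [0.4467, 0.4056, 0.065]]
button [[0.4976, 0.437, 0.063]]
handle ends [[0.6205, 0.0444, 0.052], [0.6217, -0.08, 0.052]]
cab top corners [[0.9216, 0.0917, 0.085], [0.9227, -0.1251, 0.085], [0.6813, -0.1248, 0.085], [0.6786, 0.0904, 0.085]]
pliers c: handle ends, head [[0.4933, 0.2613, 0.02], [0.4911, 0.2286, 0.02], [0.594, 0.2429, 0.02], [0.5346, 0.2472, 0.02]]
red: tip, joint, handle ends [[0.5789, -0.2544, 0.011], [0.5294, -0.2538, 0.011], [0.4417, -0.242, 0.011], [0.4421, -0.2638, 0.011]]
marker [[0.544, -0.3306, 0.012], [0.4135, -0.346, 0.012]]
slab [[0.4893, -0.3842, 0.022], [0.4956, -0.4288, 0.022], [0.4027, -0.4408, 0.022], [0.3965, -0.3963, 0.022]]
mat [[0.6186, -0.2154, 0.003], [0.6149, -0.464, 0.003], [0.3645, -0.4594, 0.003], [0.3696, -0.2126, 0.003]]
hammer end [[0.5851, -0.3863, 0.03], [0.5527, -0.3895, 0.03]]
bottle cap [[0.3567, -0.52, 0.094]]
```

Add to h.py:
```python
def go(x,y,z,yaw=None):
    "shift in tool axes to world target; yaw = heading of tool x"
    s=ctrl.get_state(); T=R.from_rotvec(s['tool_rot']).as_matrix()
    d=T.T@(np.array([x,y,z])-s['position']); w=np.arctan2(T[1,0],T[0,0])
    t=0 if yaw is None else -((yaw-w+np.pi)%(2*np.pi)-np.pi)
    print('go',np.round(d,4),'turn',round(t,4),'dist',round(float(np.linalg.norm(d)),3))
```

```bash
python3 -c "
from h import *
go(.6385,-.018,.2,0); go(.6385,-.018,.045,0)"
```

```text
go [ 0.5997 -0.4292  0.0223] turn 0.3238 dist 0.738
go [ 0.5997 -0.429   0.1773] turn 0.3238 dist 0.758
```

Request:
{"op": "inch_along", "data": {
  "plan": [0.6,-0.429,0.022,0.324,0,0.6,-0.429,0.022,0.324,0,0.6,-0.429,0.022,0.324,0,0.6,-0.429,0.022,0.324,0,0.6,-0.429,0.022,0.324,0,0.6,-0.429,0.022,0.324,0,0.6,-0.429,0.022,0.324,0,0.6,-0.429,0.022,0.324,0,0.6,-0.429,0.022,0.324,0,0.6,-0.429,0.022,0.324,0,0.6,-0.429,0.022,0.324,0,0.6,-0.429,0.022,0.324,0,0.6,-0.429,0.022,0.324,0,0.6,-0.429,0.022,0.324,0,0.6,-0.429,0.022,0.324,0,0.6,-0.429,0.022,0.324,0,0.6,-0.429,0.022,0.324,0,0.6,-0.429,0.022,0.324,0,0.6,-0.429,0.022,0.324,0],
  "force": 20
}}

```text
time: 2.0
position: [0.6386, -0.0208, 0.2005]
tool_rot: [3.14, -0.005, -0.001]
ft_force: [-0.3, 0.3, -0.0]
grip_width: 0.007
grip_force: 0.0
```

```bash
python3 -c "
from h import *
st();snap('wrist','w1.png')
go(.6385,-.018,.045,0)"
```

```text
2.0 [ 0.6386 -0.0208  0.2005] [[1.0, -0.003, -0.0], [-0.003, -1.0, -0.001], [-0.0, 0.001, -1.0]] [-0.30563332  0.33084817 -0.01040634] 0.006509407361999943 0.0
go [-0.0002 -0.0028  0.1557] turn -0.003 dist 0.156
```

View pics/w1.png

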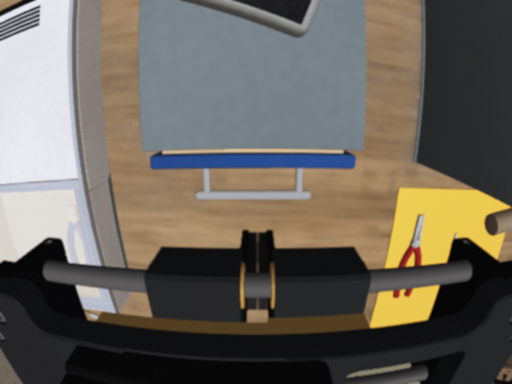

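```bash
python3 -c "
from h import *
print(P('wrist',[[197,195],[310,195],[207,195],[299,195]],.051)); print(P('wrist',[[152,168],[355,168]],.055),P('wrist',[[141,151],[364,151]],.085))
print(P('top',[[197,195]],.05)[0]*0)"
```

```text
[[ 0.62478178  0.04691881  0.051     ]
 [ 0.62440818 -0.07878373  0.051     ]
 [ 0.624743    0.03554576  0.051     ]
 [ 0.62443965 -0.06638042  0.051     ]]
[[ 0.65740386  0.09575     0.055     ]
 [ 0.65657643 -0.12747451  0.055     ]] [[ 0.68129559  0.09488753  0.085     ]
 [ 0.68029662 -0.12530495  0.085     ]]
[0. 0. 0.]
```

Request:
{"op": "inch_along", "data": {
  "plan": [0.0055,-0.003,0.1,0,0,0.0055,-0.003,0.1,0,0,0.0055,-0.003,0.13,0,0,0.0055,-0.003,0.162,0,0,0.0055,-0.003,0.162,0,0,-0.01,-0.003,0.162,0,0,-0.03,-0.003,0.162,0,0,-0.06,-0.003,0.162,0,0,-0.09,-0.003,0.162,0,0,-0.12,-0.003,0.162,0,0,-0.145,-0.003,0.162,0,0,-0.16,-0.003,0.162,0,0,-0.167,-0.003,0.162,0,0,-0.167,-0.003,0.162,0,0]
}}

```text
time: 3.45
position: [0.4726, -0.0163, 0.0401]
tool_rot: [3.14, -0.001, 0.004]
ft_force: [0.0, 0.1, -0.6]
grip_width: 0.006
grip_force: 0.0
```

Request:
{"op": "inch_along", "data": {
  "plan": [0.003,0,-0.05,0,0,0.003,0,-0.1,0,0,0.003,0,-0.15,0,0,0,-0.05,-0.15,0,0,-0.02,-0.1,-0.15,0,0,-0.03,-0.15,-0.15,0,0,-0.03,-0.2,-0.15,-0.04,0,-0.03,-0.25,-0.15,-0.04,0,-0.03,-0.306,-0.15,-0.04,0,-0.03,-0.306,-0.15,-0.04,0,-0.03,-0.306,-0.15,-0.04,0]
}}

```text
time: 4.55
position: [0.4419, 0.2932, 0.1891]
tool_rot: [-3.139, -0.07, 0.001]
ft_force: [-0.3, -0.0, -0.6]
grip_width: 0.004
grip_force: 0.0
```

Run:
```python
from h import *
st();a=snap('top','t2.png');b=snap('wrist','w2.png')
A=cv2.resize(a[100:240,120:300,::-1],(540,420),interpolation=cv2.INTER_CUBIC)
cv2.imwrite('pics/j2.png',cv2.resize(np.hstack([cv2.resize(A,(493,384)),b[:,:,::-1]]),(800,306)))
go(.445,.288,.085,.04)
```

```text
4.55 [0.4419 0.2932 0.1891] [[0.999, 0.044, -0.001], [0.044, -0.999, 0.002], [-0.0, -0.002, -1.0]] [-0.30328145 -0.04778727 -0.56177183] 0.004423460379015057 0.0
go [0.0021 0.0012 0.1035] turn -0.0013 dist 0.104
```

View pics/j2.png

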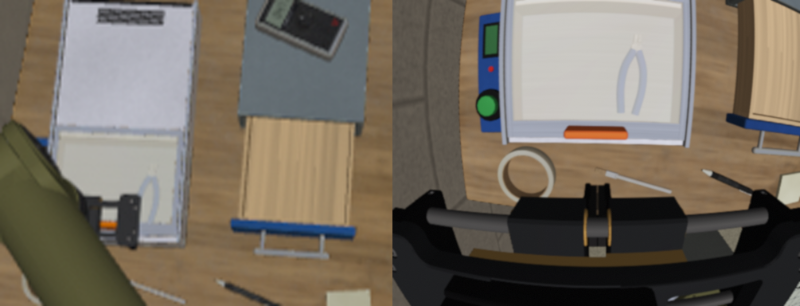

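Run:
```python
from h import *
b=cv2.imread('pics/w2.png')[:,:,::-1].astype(int)
o=(b[:,:,0]>180)&(b[:,:,1]<150)&(b[:,:,2]<70)
v,u=np.nonzero(o); print(u.min(),u.max(),v.min(),v.max(),len(u))
print(P('wrist',[[u.min(),v[u<u.min()+4].mean()],[u.max(),v[u>u.max()-4].mean()],[u.mean(),v.min()],[u.mean(),v.max()]],[.104]))
g=(b[:,:,1]>100)&(b[:,:,0]<60)&(b[:,:,2]<100); g[:100]=0
v,u=np.nonzero(g); print(len(u),P('wrist',[[u.mean(),v.mean()]],.063))
# blue pliers
```

```text
123 294 85 173 658
[[0.54390747 0.41047732 0.104     ]
 [0.47319235 0.25959408 0.104     ]
 [0.54262833 0.29600203 0.104     ]
 [0.46863513 0.29323022 0.104     ]]
435 [[0.49856431 0.43706046 0.063     ]]
```

Request:
{"op": "inch_along", "data": {
  "plan": [0,0,0.05,0,0,0,0,0.09,0,0,0,0,0.106,0,0,0,0,0.106,0,0,0.02,0,0.106,0,0,0.04,0,0.106,0,0,0.06,0,0.106,0,0,0.08,0,0.106,0,0,0.1,0,0.106,0,0,0.12,0,0.106,0,0,0.14,0,0.106,0,0,0.155,0,0.106,0,0,0.165,0,0.106,0,0,0.17,0,0.106,0,0,0.17,0,0.106,0,0]
}}

```text
time: 6.15
position: [0.6132, 0.2971, 0.0836]
tool_rot: [-3.14, -0.061, -0.003]
ft_force: [0.2, 0.2, -0.2]
grip_width: 0.007
grip_force: 0.0
```

Request:
{"op": "inch_along", "data": {
  "plan": [0.005,0,0,0,0,0.008,0,0,0,0,0.01,0,0,0,0,0.01,0,0,0,0]
}}

```text
time: 6.55
position: [0.6222, 0.2978, 0.0826]
tool_rot: [-3.141, -0.063, -0.0]
ft_force: [-0.3, -0.5, 0.5]
grip_width: 0.004
grip_force: 0.2
```

Request:
{"op": "inch_along", "data": {
  "plan": [0.003,0,0,0,0,0.005,0,0,0,0,0.005,0,0,0,0]
}}

```text
time: 6.85
position: [0.6241, 0.2979, 0.0824]
tool_rot: [3.139, 0.064, -0.009]
ft_force: [-7.9, -2.8, 4.5]
grip_width: 0.002
grip_force: 4.2
```

Request:
{"op": "inch_along", "data": {
  "plan": [0.002,0,0,0,0,0.004,0,0,0,0,0.004,0,0,0,0]
}}

```text
time: 7.15
position: [0.6242, 0.2979, 0.0823]
tool_rot: [3.136, 0.066, -0.021]
ft_force: [-17.6, -4.2, 10.4]
grip_width: 0.004
grip_force: 8.9
```

```bash
python3 - <<'E'
from h import *
snap('wrist','w3.png'); snap('top','t3.png')
E
```

```text
(no output)
```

View pics/w3.png

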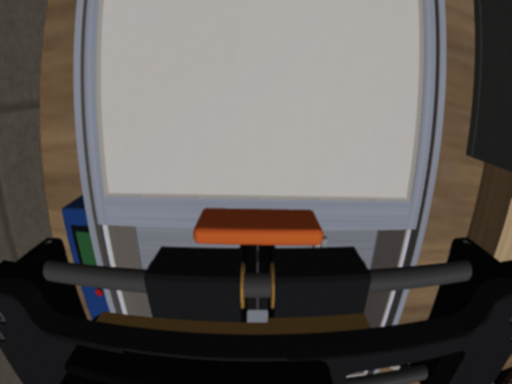

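Request:
{"op": "inch_along", "data": {
  "plan": [-0.02,0,0,0,0.7,-0.05,0,-0.03,0,0.7,-0.09,0,-0.07,0,0.7,-0.13,0,-0.11,0,0.7,-0.16,0,-0.13,0,0.7,-0.16,0,-0.13,0,0.7,-0.16,0,-0.13,0,0.7]
}}

```text
time: 7.95
position: [0.4717, 0.2916, 0.214]
tool_rot: [3.14, 0.063, 0.007]
ft_force: [0.3, -0.8, -0.5]
grip_width: 0.559
grip_force: 0.0
```

Run:
```python
from h import *
st();b=snap('wrist','w4.png')
```

```text
7.95 [0.4717 0.2916 0.214 ] [[0.999, 0.04, 0.005], [0.04, -0.999, -0.001], [0.005, 0.001, -1.0]] [ 0.28028099 -0.76673298 -0.53406731] 0.559112880264917 0.0
```

View pics/w4.png

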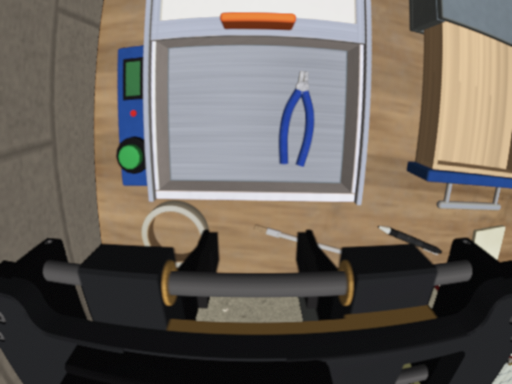

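Run:
```python
from h import *
p=P('wrist',[[304.5,70],[284,164],[301,165],[280,125],[314,125]],.02);print(p.round(4))
print(P('wrist',[[167,43],[347,44],[347,183],[166,182]],.012).round(4))
print(P('wrist',[[420,162],[407,165],[449,190],[509,192]],[.05]).round(4))
h=(p[1]+p[2])/2; a=p[0]-h; c=(p[0]+h)/2; yaw=np.arctan2(a[1],a[0]); print(c,yaw,np.linalg.norm(a))
go(*c[:2],.03,yaw)
```

```text
[[0.6011 0.2406 0.02  ]
 [0.4858 0.2591 0.02  ]
 [0.4855 0.2381 0.02  ]
 [0.533  0.2666 0.02  ]
 [0.5355 0.2256 0.02  ]]
[[0.634  0.4087 0.012 ]
 [0.6413 0.1873 0.012 ]
 [0.4634 0.1738 0.012 ]
 [0.4556 0.4095 0.012 ]]
[[ 0.5048  0.0916  0.05  ]
 [ 0.4996  0.1101  0.05  ]
 [ 0.4713  0.0364  0.05  ]
 [ 0.4744 -0.0925  0.05  ]]
[0.54335471 0.24461807 0.02      ] -0.06903058761623432 0.11572707277852311
go [0.0691 0.0487 0.1829] turn 0.1079 dist 0.201
```

Request:
{"op": "inch_along", "data": {
  "plan": [0.05,0.03,0.03,0.1,0.7,0.069,0.049,0.06,0.108,0.7,0.069,0.049,0.11,0.108,0.7,0.069,0.049,0.16,0.108,0.7,0.069,0.049,0.185,0.108,0.7,0.069,0.049,0.2,0.108,0.7,0.069,0.049,0.2,0.108,0.7,0.069,0.049,0.2,0.108,0,0.069,0.049,0.2,0.108,0,0.069,0.049,0.2,0.108,0,0.069,0.049,0.2,0.108,0,0.069,0.049,0.2,0.108,0],
  "force": 30
}}

```text
time: 9.2
position: [0.5431, 0.2452, 0.0125]
tool_rot: [-3.139, 0.108, -0.002]
ft_force: [1.5, -0.6, 3.2]
grip_width: 0.438
grip_force: 30.6
```

```bash
python3 -c "
from h import *
st()"
```

```text
9.2 [0.5431 0.2452 0.0125] [[0.998, -0.069, 0.001], [-0.069, -0.998, 0.0], [0.001, -0.0, -1.0]] [ 1.54544523 -0.56149191  3.21110138] 0.43841326306965905 30.606357206070243
```

Request:
{"op": "inch_along", "data": {
  "plan": [0,0,-0.03,0,0,0,0,-0.07,0,0,0,0,-0.12,0,0,0,0,-0.15,0,0,0,0,-0.15,0,0]
}}

```text
time: 9.7
position: [0.5442, 0.2467, 0.1667]
tool_rot: [-3.137, 0.107, -0.01]
ft_force: [-0.1, 0.2, -1.4]
grip_width: 0.436
grip_force: 30.1
```

```bash
python3 -c "
from h import *
go(.597,-.018,.16,0);go(.597,-.018,.026,0)"
```

```text
go [0.0707 0.2605 0.0064] turn -0.0684 dist 0.27
go [0.0698 0.2609 0.1404] turn -0.0684 dist 0.304
```

Request:
{"op": "inch_along", "data": {
  "plan": [0.01,0.04,0,0,0,0.02,0.09,0,-0.03,0,0.035,0.14,0,-0.068,0,0.05,0.19,0,-0.068,0,0.07,0.23,0,-0.068,0,0.07,0.261,0,-0.068,0,0.07,0.261,0,-0.068,0,0.07,0.261,0.005,-0.068,0]
}}

```text
time: 10.5
position: [0.5933, -0.0208, 0.1557]
tool_rot: [-3.141, 0.004, 0.004]
ft_force: [0.0, 0.4, -1.7]
grip_width: 0.439
grip_force: 30.1
```

Run:
```python
from h import *
snap('wrist','w5.png'); st(); go(.597,-.018,.026,0)
```

```text
10.55 [ 0.5926 -0.019   0.1549] [[1.0, 0.0, -0.004], [0.0, -1.0, 0.001], [-0.004, -0.001, -1.0]] [-0.34162421  0.58167564 -2.53772848] 0.44218329261147654 30.12860042522334
go [ 0.0048 -0.0008  0.1289] turn 0.0002 dist 0.129
```

View pics/w5.png

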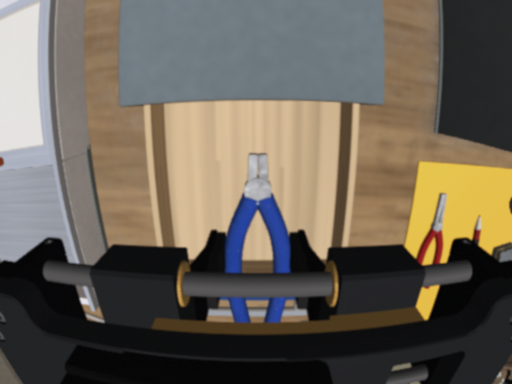

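Request:
{"op": "inch_along", "data": {
  "plan": [0.002,0,0.05,0,0,0.002,0,0.09,0,0,0.002,0,0.115,0,0,0.002,0,0.125,0,0,0.002,0,0.128,0,0,0.002,0,0.128,0,0,0.002,0,0.128,0,0.6,0.002,0,0.128,0,0.6,0.002,0,0.128,0,0.6,0.002,0,0.08,0,0.6,0.002,0,0.03,0,0.6,0.002,0,-0.02,0,0.6,0,0,-0.06,0,0.6,0,0,-0.06,0,0.6]
}}

```text
time: 11.95
position: [0.5979, -0.0192, 0.2253]
tool_rot: [3.14, -0.0, 0.02]
ft_force: [1.1, -0.1, -0.3]
grip_width: 0.602
grip_force: 0.0
```

Run:
```python
from h import *
b=snap('wrist','w6.png'); a=snap('top','t6.png'); st()
A=cv2.resize(a[100:240,200:380,::-1],(493,384),interpolation=cv2.INTER_CUBIC)
cv2.imwrite('pics/j6.png',cv2.resize(np.hstack([A,b[:,:,::-1]]),(800,306)))
```

```text
12.05 [ 0.5948 -0.0198  0.2192] [[1.0, -0.0, 0.003], [-0.0, -1.0, -0.001], [0.003, 0.001, -1.0]] [-0.24239505 -0.42494772  0.18526045] 0.5960048308922965 0.0
```

View pics/j6.png

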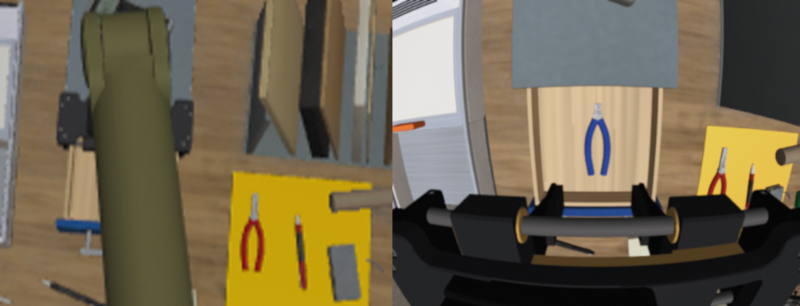

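Request:
{"op": "inch_along", "data": {
  "plan": [-0.03,0.03,0,0,0.7,-0.06,0.07,0,0,0.7,-0.09,0.11,0,0,0.7,-0.11,0.15,0,0,0.7,-0.13,0.19,0,0,0.7,-0.15,0.23,0,0,0.7,-0.17,0.27,0,0,0.7,-0.185,0.3,0,0,0.7,-0.195,0.32,0,0,0.7,-0.195,0.32,0,0,0.7,-0.195,0.32,0,0,0.7,-0.195,0.32,0,0,0.7]
}}

```text
time: 13.25
position: [0.3997, -0.338, 0.2168]
tool_rot: [-3.14, -0.003, 0.001]
ft_force: [-0.3, -0.8, -0.5]
grip_width: 0.703
grip_force: 0.0
```

Run:
```python
from h import *
st(); b=snap('wrist','w7.png')
cv2.imwrite('pics/w7b.png',cv2.resize(b[:,:,::-1],(800,600)))
```

```text
13.25 [ 0.3997 -0.338   0.2168] [[1.0, 0.002, -0.001], [0.002, -1.0, 0.001], [-0.001, -0.001, -1.0]] [-0.3277387  -0.79401612 -0.53659103] 0.7028269789739839 0.0
```

View pics/w7b.png

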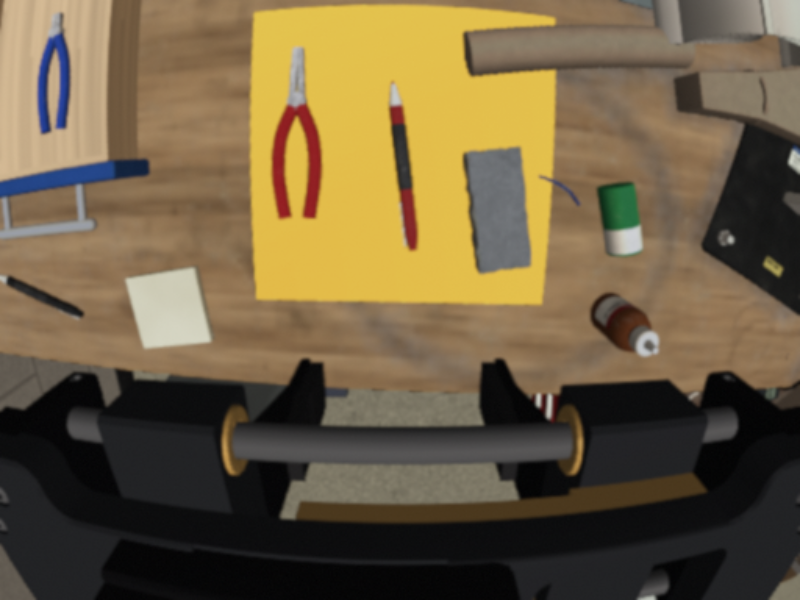

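Run:
```python
from h import *
q=lambda *p:np.array(p)/1.5625
def ax(tip,h,n,g):
    a=tip-h; c=(tip+h)/2; yaw=np.arctan2(a[1],a[0]); u=a/np.linalg.norm(a)
    print(n,c.round(4),'yaw',yaw.round(3),'len',np.linalg.norm(a).round(4)); go(*(c-u*g)[:2],.01,yaw)
p=P('wrist',q([298,48],[285,217],[311,217]),.011); ax(p[0],(p[1]+p[2])/2,'red',.010)
p=P('wrist',q([393,84],[412,249]),.010); ax(p[0],p[1],'marker',0)
p=P('wrist',q([465,153],[521,147],[530,266],[479,272]),.02); print(p); ax((p[0]+p[1])/2,(p[2]+p[3])/2,'slab',0)
```

```text
red [ 0.511 -0.254  0.011] yaw -0.01 len 0.1384
go [ 0.1015 -0.0837  0.2071] turn 0.0128 dist 0.245
marker [ 0.481  -0.3376  0.01  ] yaw 0.116 len 0.1334
go [ 0.0813 -0.      0.207 ] turn -0.1133 dist 0.222
[[ 0.49243381 -0.38513189  0.02      ]
 [ 0.49918943 -0.4291716   0.02      ]
 [ 0.40408203 -0.44111153  0.02      ]
 [ 0.39847039 -0.3989648   0.02      ]]
slab [ 0.4485 -0.4136  0.02  ] yaw 0.135 len 0.0954
go [0.0486 0.0759 0.207 ] turn -0.1329 dist 0.226
```

Request:
{"op": "inch_along", "data": {
  "plan": [0.03,0.04,0.03,-0.1,0.82,0.0486,0.076,0.06,-0.133,0.82,0.0486,0.076,0.11,-0.133,0.82,0.0486,0.076,0.16,-0.133,0.82,0.0486,0.076,0.195,-0.133,0.82,0.0486,0.076,0.208,-0.133,0.82,0.0486,0.076,0.208,-0.133,0.82,0.0486,0.076,0.208,-0.133,0,0.0486,0.076,0.208,-0.133,0,0.0486,0.076,0.208,-0.133,0,0.0486,0.076,0.208,-0.133,0,0.0486,0.076,0.208,-0.133,0],
  "force": 35
}}

```text
time: 14.5
position: [0.4483, -0.4161, 0.011]
tool_rot: [3.133, 0.209, 0.002]
ft_force: [-1.9, 2.3, 6.0]
grip_width: 0.524
grip_force: 35.0
```

Request:
{"op": "inch_along", "data": {
  "plan": [0,0,-0.03,0,0,0,0,-0.07,0,0,0,0,-0.12,0,0,0,0,-0.16,0,0,0,0,-0.18,0,0,0,0,-0.18,0,0]
}}

```text
time: 15.1
position: [0.4492, -0.4172, 0.1934]
tool_rot: [3.129, 0.208, 0.007]
ft_force: [-0.2, -0.6, -1.9]
grip_width: 0.525
grip_force: 35.0
```

```bash
python3 -c "
from h import *
st();go(.55,-.1,.2,.1);go(.548,.352,.15,.04);go(.548,.352,.02,.04)"
```

```text
15.1 [ 0.4492 -0.4172  0.1934] [[0.991, 0.132, 0.005], [0.132, -0.991, -0.005], [0.004, 0.006, -1.0]] [-0.20789541 -0.57717221 -1.89066829] 0.5246768682194031 34.999226331710815
go [ 0.1419 -0.3011 -0.0078] turn 0.0326 dist 0.333
go [ 0.1995 -0.7497  0.0397] turn 0.0926 dist 0.777
go [ 0.1989 -0.7505  0.1697] turn 0.0926 dist 0.795
```

Request:
{"op": "inch_along", "data": {
  "plan": [0.2,-0.748,0,0.093,0,0.2,-0.748,0,0.093,0,0.2,-0.748,0,0.093,0,0.2,-0.748,0,0.093,0,0.2,-0.748,0,0.093,0,0.2,-0.748,0,0.093,0,0.2,-0.748,0,0.093,0,0.2,-0.748,0,0.093,0,0.2,-0.748,0,0.093,0,0.2,-0.748,0,0.093,0,0.2,-0.748,0,0.093,0,0.2,-0.748,0,0.093,0,0.2,-0.748,0,0.093,0,0.2,-0.748,0,0.093,0,0.2,-0.748,0,0.093,0,0.2,-0.748,0,0.093,0,0.2,-0.748,0,0.093,0,0.2,-0.748,0,0.093,0]
}}

```text
time: 16.9
position: [0.5457, 0.3517, 0.1871]
tool_rot: [3.139, 0.065, -0.005]
ft_force: [-0.6, -0.6, -2.0]
grip_width: 0.523
grip_force: 35.0
```

```bash
python3 -c "
from h import *
st();go(.548,.35,.02,.04);snap('wrist','w8.png')"
```

```text
16.9 [0.5457 0.3517 0.1871] [[0.999, 0.041, -0.003], [0.041, -0.999, -0.002], [-0.003, 0.002, -1.0]] [-0.61913836 -0.6232183  -2.03768327] 0.5234121921296897 34.99903857707977
go [0.0028 0.0015 0.1671] turn 0.0013 dist 0.167
```

View pics/w8.png

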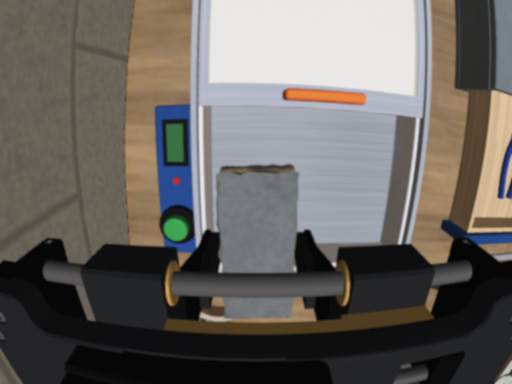

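Request:
{"op": "inch_along", "data": {
  "plan": [0.003,0.002,0.05,0,0,0.003,0.002,0.1,0,0,0.003,0.002,0.14,0,0,0.003,0.002,0.16,0,0,0.003,0.002,0.166,0,0,0.003,0.002,0.166,0,0,0.003,0.002,0.166,0,0.64,0.003,0.002,0.166,0,0.64,0.003,0.002,0.166,0,0.64,0.003,0.002,0.13,0,0.64,0.003,0.002,0.08,0,0.64,0.003,0.002,0.03,0,0.64,0.003,0.002,-0.02,0,0.64,-0.05,0.002,-0.02,0,0.64,-0.05,0.002,-0.02,0,0.64,-0.05,0.002,-0.02,0,0.64]
}}

```text
time: 18.55
position: [0.4957, 0.3489, 0.2108]
tool_rot: [3.14, 0.067, 0.004]
ft_force: [0.4, 0.3, 0.0]
grip_width: 0.645
grip_force: 0.0
```

Run:
```python
from h import *
st();b=snap('wrist','w9.png')
go(.40,-.33,.217,0)
```

```text
18.55 [0.4957 0.3489 0.2108] [[0.999, 0.042, 0.003], [0.042, -0.999, -0.001], [0.003, 0.001, -1.0]] [0.42115778 0.32050598 0.03408384] 0.6447203936230552 0.0
go [-0.1245  0.6736 -0.0065] turn 0.0403 dist 0.685
```

Request:
{"op": "inch_along", "data": {
  "plan": [0,0.4,-0.007,0.04,0.7,0,0.4,-0.007,0.04,0.7,0,0.4,-0.007,0.04,0.7,0,0.4,-0.007,0.04,0.7,0,0.4,-0.007,0.04,0.7,0,0.4,-0.007,0.04,0.7,0,0.4,-0.007,0.04,0.7,0,0.4,-0.007,0.04,0.7,-0.125,0.674,-0.007,0.04,0.7,-0.125,0.674,-0.007,0.04,0.7,-0.125,0.674,-0.007,0.04,0.7,-0.125,0.674,-0.007,0.04,0.7,-0.125,0.674,-0.007,0.04,0.7,-0.125,0.674,-0.007,0.04,0.7,-0.125,0.674,-0.007,0.04,0.7,-0.125,0.674,-0.007,0.04,0.7]
}}

```text
time: 20.2
position: [0.3982, -0.3324, 0.2162]
tool_rot: [-3.141, 0.007, -0.0]
ft_force: [0.6, 0.7, -0.1]
grip_width: 0.699
grip_force: 0.0
```

Run:
```python
from h import *
st(); b=snap('wrist','w10.png'); a=cv2.imread('pics/w9.png')
cv2.imwrite('pics/j10.png',np.vstack([cv2.resize(a[:250],(615,300)),cv2.resize(b[:250,:,::-1],(615,300))]))
```

```text
20.2 [ 0.3982 -0.3324  0.2162] [[1.0, -0.004, 0.0], [-0.004, -1.0, 0.001], [0.0, -0.001, -1.0]] [ 0.62806083  0.66793045 -0.08631289] 0.6985816986647774 0.0
```

View pics/j10.png

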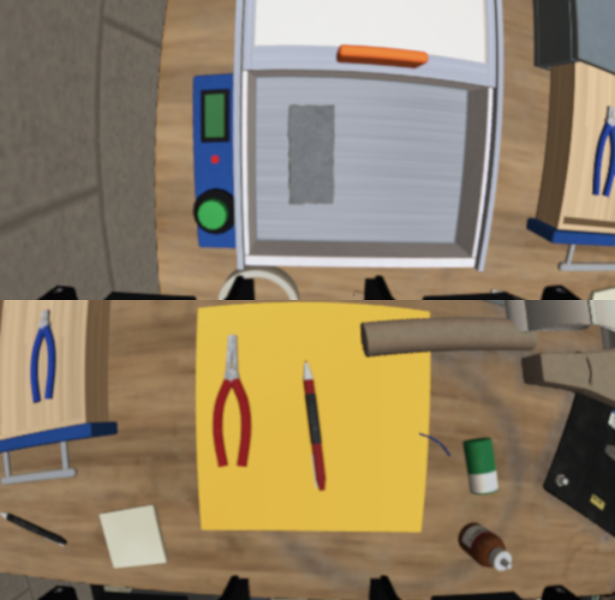

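Create det.py:
```python
from h import *
def mat_items(fn):
    "non-yellow blobs lying in the yellow mat's outline, wrist picture"
    b=cv2.imread('pics/'+fn); h=cv2.cvtColor(b,cv2.COLOR_BGR2HSV)
    y=((h[:,:,0]>18)&(h[:,:,0]<32)&(h[:,:,1]>140)&(h[:,:,2]>150)).astype(np.uint8)
    n,l,s,c=cv2.connectedComponentsWithStats(y); k=1+s[1:,4].argmax()
    hull=cv2.convexHull(np.argwhere(l==k)[:,::-1].astype(np.int32)); m=np.zeros_like(y); cv2.fillConvexPoly(m,hull,1)
    o=cv2.erode(m,np.ones((5,5)))&(1-y)
    n,l,s,c=cv2.connectedComponentsWithStats(o); out=[]
    for i in range(1,n):
        if s[i,4]<150: continue
        v,u=np.nonzero(l==i); p=P('wrist',np.c_[u,v],.011)[:,:2].astype(np.float32)
        (cx,cy),sz,an=cv2.minAreaRect(p); red=((h[v,u,0]<8)|(h[v,u,0]>172)).mean()
        box=cv2.boxPoints(((cx,cy),sz,an)); e=[box[1]-box[0],box[2]-box[1]]; L=max(e,key=np.linalg.norm); L=L*np.sign(L[0])
        yaw=np.arctan2(L[1],L[0]); print(s[i,4],'c',round(cx,4),round(cy,4),'size',np.round(sz,4),'yaw',yaw.round(3),'red',red.round(2)); out.append((cx,cy,yaw,red))
        go(cx,cy,.01,yaw)
    return out
```

Run:
```python
from det import *
mat_items('w10.png')
q=lambda *p:np.array(p)*[.8325,.8333]
def ax(tip,h,n,g):
    a=tip-h; c=(tip+h)/2; yaw=np.arctan2(a[1],a[0]); u=a/np.linalg.norm(a)
    print(n,c.round(4),'yaw',yaw.round(3),'len',np.linalg.norm(a).round(4)); go(*(c-u*g)[:2],.01,yaw)
p=P('wrist',q([232,35],[221,166],[243,166]),.011); ax(p[0],(p[1]+p[2])/2,'red',.010)
p=P('wrist',q([307,62],[322,189]),.010); ax(p[0],p[1],'marker',0)
```

```text
1593 c 0.5813 -0.4194 size [0.0384 0.075 ] yaw -1.399 red 0.0
go [0.182  0.0889 0.2063] turn 1.3976 dist 0.289
1735 c 0.5125 -0.251 size [0.0409 0.1419] yaw -0.027 red 0.57
go [ 0.1131 -0.0795  0.2065] turn 0.0263 dist 0.248
996 c 0.4831 -0.334 size [0.135  0.0131] yaw 0.117 red 0.39
go [0.0838 0.0035 0.2064] turn -0.1176 dist 0.223
red [ 0.5121 -0.2501  0.011 ] yaw -0.013 len 0.1394
go [ 0.1027 -0.0805  0.2065] turn 0.0117 dist 0.244
marker [ 0.4831 -0.3356  0.01  ] yaw 0.116 len 0.1335
go [0.0838 0.0052 0.2064] turn -0.1175 dist 0.223
```

Request:
{"op": "inch_along", "data": {
  "plan": [0.04,-0.03,0.02,0.015,0.7,0.08,-0.06,0.04,0.015,0.7,0.1025,-0.08,0.08,0.015,0.7,0.1025,-0.08,0.13,0.015,0.7,0.1025,-0.08,0.175,0.015,0.7,0.1025,-0.08,0.2,0.015,0.7,0.1025,-0.08,0.21,0.015,0.7,0.1025,-0.08,0.21,0.015,0.7,0.1025,-0.08,0.21,0.015,0,0.1025,-0.08,0.21,0.015,0,0.1025,-0.08,0.21,0.015,0,0.1025,-0.08,0.21,0.015,0,0.1025,-0.08,0.21,0.015,0],
  "force": 35
}}

```text
time: 21.55
position: [0.5019, -0.2511, 0.0076]
tool_rot: [3.14, -0.024, 0.002]
ft_force: [-0.4, -0.6, 4.1]
grip_width: 0.425
grip_force: 34.6
```

Request:
{"op": "inch_along", "data": {
  "plan": [0,0,-0.03,0,0,0,0,-0.07,0,0,0,0,-0.12,0,0,0,0,-0.16,0,0,0,0,-0.18,0,0,0,0,-0.18,0,0]
}}

```text
time: 22.15
position: [0.5033, -0.2511, 0.1902]
tool_rot: [3.138, -0.024, 0.009]
ft_force: [-0.7, 0.1, -0.5]
grip_width: 0.427
grip_force: 34.6
```

```bash
python3 -c "
from h import *
st();go(.538,.226,.19,.04)"
```

```text
22.15 [ 0.5033 -0.2511  0.1902] [[1.0, -0.015, 0.006], [-0.015, -1.0, -0.004], [0.006, 0.004, -1.0]] [-0.65885963  0.10581597 -0.53681701] 0.42708860273629834 34.60250819727662
go [ 0.0274 -0.4775 -0.0014] turn -0.0553 dist 0.478
```

Request:
{"op": "inch_along", "data": {
  "plan": [0.027,-0.478,0,-0.055,0,0.027,-0.478,0,-0.055,0,0.027,-0.478,0,-0.055,0,0.027,-0.478,0,-0.055,0,0.027,-0.478,0,-0.055,0,0.027,-0.478,0,-0.055,0,0.027,-0.478,0,-0.055,0,0.027,-0.478,0,-0.055,0,0.027,-0.478,0,-0.055,0,0.027,-0.478,0,-0.055,0,0.027,-0.478,0,-0.055,0,0.027,-0.478,0,-0.055,0,0.027,-0.478,0,-0.055,0]
}}

```text
time: 23.45
position: [0.5355, 0.2251, 0.1853]
tool_rot: [3.139, 0.059, -0.003]
ft_force: [0.1, -0.3, -1.0]
grip_width: 0.422
grip_force: 34.6
```

```bash
python3 -c "
from h import *
st();b=snap('wrist','w11.png').astype(int)
r=((b[:,:,0]>110)&(b[:,:,1]<50)&(b[:,:,2]<60)); v,u=np.nonzero(r); print(len(u),u.min(),u.max(),v.min(),v.max()); s=ctrl.get_state()
if len(u): print(P('wrist',[[u.min(),v.mean()],[u.max(),v.mean()],[u.mean(),v.min()]],s['position'][2]+.003))
go(.538,.226,.018,.04)"
```

```text
23.45 [0.5355 0.2251 0.1853] [[0.999, 0.038, -0.002], [0.038, -0.999, -0.002], [-0.002, 0.002, -1.0]] [ 0.07219726 -0.32305915 -1.04240708] 0.4224147492258306 34.60195679333992
2892 75 288 169 322
[[0.52273261 0.35298862 0.18858913]
 [0.53369713 0.20669961 0.18858913]
 [0.5842863  0.22780467 0.18858913]]
go [ 0.0025 -0.0013  0.1676] turn -0.0031 dist 0.168
```

Request:
{"op": "inch_along", "data": {
  "plan": [0.0025,0,0.05,0,0,0.0025,0,0.1,0,0,0.0025,0,0.14,0,0,0.0025,0,0.16,0,0,0.0025,0,0.167,0,0,0.0025,0,0.167,0,0,0.0025,0,0.167,0,0.54,0.0025,0,0.167,0,0.54,0.0025,0,0.167,0,0.54,0.0025,0,0.13,0,0.54,0.0025,0,0.08,0,0.54,0.0025,0,0.03,0,0.54,0.0025,0,-0.02,0,0.54,-0.04,0,-0.03,0,0.54,-0.065,0,-0.03,0,0.54,-0.065,0,-0.03,0,0.54]
}}

```text
time: 25.1
position: [0.4682, 0.2258, 0.218]
tool_rot: [3.138, 0.067, 0.004]
ft_force: [0.8, -0.0, -0.3]
grip_width: 0.54
grip_force: 0.0
```

```bash
python3 -c "
from h import *
st();b=snap('wrist','w12.png').astype(int)
r=((b[:,:,0]>100)&(b[:,:,1]<60)&(b[:,:,2]<70)); r[230:]=0;r[:,:200]=0; v,u=np.nonzero(r)
print(len(u)); p=P('wrist',np.c_[u,v],.02)[:,:2].astype(np.float32); print(cv2.minAreaRect(p),p.min(0),p.max(0))
go(.40,-.33,.217,0)"
```

```text
25.1 [0.4682 0.2258 0.218 ] [[0.999, 0.043, 0.003], [0.043, -0.999, -0.003], [0.003, 0.003, -1.0]] [ 0.82798386 -0.02219163 -0.27190452] 0.5395921162446164 0.0
1237
((0.576185405254364, 0.24647945165634155), (0.19993065297603607, 0.05065055564045906), 19.889019012451172) [0.48218006 0.2070593 ] [0.6630902  0.30215558]
go [-0.0928  0.5516  0.0016] turn 0.0411 dist 0.559
```

Request:
{"op": "inch_along", "data": {
  "plan": [0.01,0.3,0,0.04,0.5,0.01,0.3,0,0.04,0.5,0.01,0.3,0,0.04,0.5,0.01,0.3,0,0.04,0.5,0.01,0.3,0,0.04,0.5,0.01,0.3,0,0.04,0.5,-0.093,0.552,0.002,0.04,0.5,-0.093,0.552,0.002,0.04,0.5,-0.093,0.552,0.002,0.04,0.5,-0.093,0.552,0.002,0.04,0.5,-0.093,0.552,0.002,0.04,0.5,-0.093,0.552,0.002,0.04,0.5,-0.093,0.552,0.002,0.04,0.5,-0.093,0.552,0.002,0.04,0.5]
}}

```text
time: 26.55
position: [0.4, -0.3311, 0.2141]
tool_rot: [-3.141, 0.002, 0.0]
ft_force: [1.0, 0.8, 1.1]
grip_width: 0.501
grip_force: 0.0
```

```bash
python3 -c "
from det import *
st();snap('wrist','w13.png');mat_items('w13.png')"
```

```text
26.55 [ 0.4    -0.3311  0.2141] [[1.0, -0.001, -0.0], [-0.001, -1.0, 0.001], [-0.0, -0.001, -1.0]] [0.97172045 0.78922633 1.12966039] 0.5006515213468722 0.0
1602 c 0.5805 -0.4201 size [0.0383 0.0751] yaw -1.403 red 0.0
go [0.1798 0.0904 0.2042] turn 1.4044 dist 0.287
1001 c 0.4824 -0.335 size [0.1353 0.0129] yaw 0.117 red 0.37
go [0.0818 0.0052 0.2043] turn -0.1164 dist 0.22
```

Marker unmoved; pick it (z about 0.006).

Request:
{"op": "inch_along", "data": {
  "plan": [0.04,0.003,0.03,-0.1,0.5,0.082,0.005,0.06,-0.117,0.5,0.082,0.005,0.11,-0.117,0.5,0.082,0.005,0.16,-0.117,0.5,0.082,0.005,0.195,-0.117,0.5,0.082,0.005,0.208,-0.117,0.5,0.082,0.005,0.208,-0.117,0.5,0.082,0.005,0.208,-0.117,0,0.082,0.005,0.208,-0.117,0,0.082,0.005,0.208,-0.117,0,0.082,0.005,0.208,-0.117,0,0.082,0.005,0.208,-0.117,0,0.082,0.005,0.208,-0.117,0],
  "force": 30
}}

```text
time: 27.9
position: [0.4818, -0.3359, 0.0069]
tool_rot: [3.136, 0.183, 0.0]
ft_force: [-0.1, 1.1, 2.4]
grip_width: 0.124
grip_force: 30.0
```

Request:
{"op": "inch_along", "data": {
  "plan": [0,0,-0.03,0,0,0,0,-0.07,0,0,0,0,-0.12,0,0,0,0,-0.16,0,0,0,0,-0.18,0,0,0,0,-0.18,0,0]
}}

```text
time: 28.5
position: [0.4837, -0.3368, 0.1906]
tool_rot: [3.131, 0.183, 0.008]
ft_force: [0.4, -0.9, -0.6]
grip_width: 0.122
grip_force: 30.0
```

```bash
python3 -c "
from h import *
st();go(.547,.286,.19,.04)"
```

```text
28.5 [ 0.4837 -0.3368  0.1906] [[0.993, 0.116, 0.006], [0.116, -0.993, -0.005], [0.005, 0.005, -1.0]] [ 0.42095344 -0.88697788 -0.61498591] 0.12208951433063282 30.000004470348358
go [ 0.1354 -0.6112 -0.0019] turn 0.0767 dist 0.626
```

Request:
{"op": "inch_along", "data": {
  "plan": [0.136,-0.611,0,0.077,0,0.136,-0.611,0,0.077,0,0.136,-0.611,0,0.077,0,0.136,-0.611,0,0.077,0,0.136,-0.611,0,0.077,0,0.136,-0.611,0,0.077,0,0.136,-0.611,0,0.077,0,0.136,-0.611,0,0.077,0,0.136,-0.611,0,0.077,0,0.136,-0.611,0,0.077,0,0.136,-0.611,0,0.077,0,0.136,-0.611,0,0.077,0,0.136,-0.611,0,0.077,0,0.136,-0.611,0,0.077,0,0.136,-0.611,0,0.077,0]
}}

```text
time: 30.0
position: [0.5447, 0.2869, 0.1847]
tool_rot: [3.14, 0.065, -0.004]
ft_force: [0.8, -0.6, 0.4]
grip_width: 0.123
grip_force: 30.0
```

```bash
python3 -c "
from h import *
st();b=snap('wrist','w14.png').astype(int)
r=((b[:,:,0]>110)&(b[:,:,1]<50)&(b[:,:,2]<60)); r[:,:215]=0; r[:,300:]=0; v,u=np.nonzero(r); print(len(u),u.mean(),v.min(),v.max())
go(.547,.286,.018,.04)"
```

```text
30.0 [0.5447 0.2869 0.1847] [[0.999, 0.041, -0.003], [0.041, -0.999, -0.001], [-0.003, 0.001, -1.0]] [ 0.77825073 -0.64073441  0.35295374] 0.12338345033471214 29.999641478061676
1093 270.95150960658736 170 321
go [ 0.0021 -0.0007  0.167 ] turn -0.0009 dist 0.167
```

Request:
{"op": "inch_along", "data": {
  "plan": [0.0025,0.001,0.05,0,0,0.0025,0.001,0.1,0,0,0.0025,0.001,0.14,0,0,0.0025,0.001,0.16,0,0,0.0025,0.001,0.167,0,0,0.0025,0.001,0.167,0,0,0.0025,0.001,0.167,0,0.24,0.0025,0.001,0.167,0,0.24,0.0025,0.001,0.167,0,0.24,0.0025,0.001,0.13,0,0.24,0.0025,0.001,0.08,0,0.24,0.0025,0.001,0.03,0,0.24,0.0025,0.001,-0.02,0,0.24,-0.04,0,-0.03,0,0.24,-0.065,0,-0.03,0,0,-0.065,0,-0.03,0,0,-0.065,0,-0.03,0,0]
}}

```text
time: 31.75
position: [0.481, 0.2843, 0.2174]
tool_rot: [3.14, 0.063, 0.004]
ft_force: [-0.2, 0.5, -1.1]
grip_width: 0.056
grip_force: 0.0
```

Run:
```python
from h import *
st();b=snap('wrist','w15.png')
cv2.imwrite('pics/w15b.png',cv2.resize(b[:,:,::-1],(800,600)))
```

```text
31.75 [0.481  0.2843 0.2174] [[0.999, 0.04, 0.003], [0.04, -0.999, -0.001], [0.003, 0.001, -1.0]] [-0.19793437  0.54697529 -1.14174387] 0.055811978447065945 0.0
```

View pics/w15b.png

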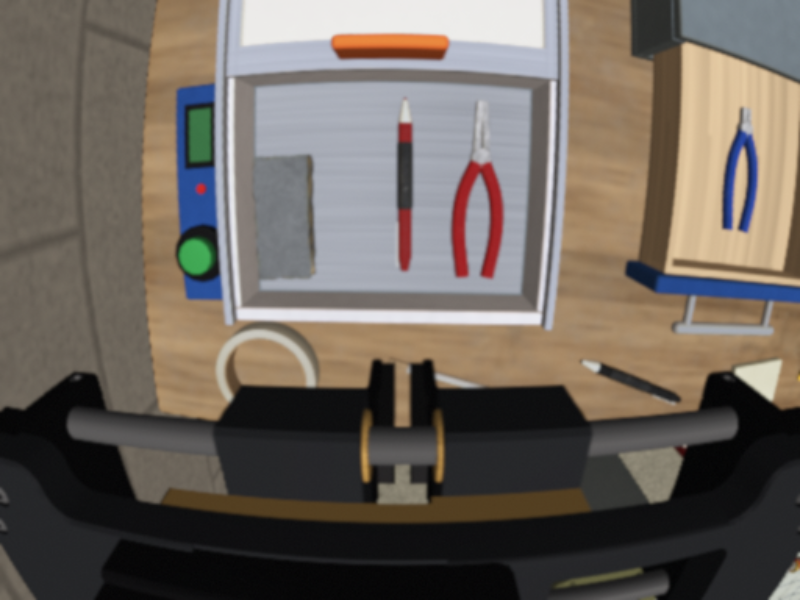

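Run:
```python
from h import *
print(P('wrist',np.array([[677,328],[770,331]])/1.5625,.051),P('wrist',np.array([[628,263]])/1.5625,.063))
a=cv2.imread('pics/t2.png')
go(.475,-.018,.2,0);
```

```text
[[ 0.45120045  0.04746256  0.051     ]
 [ 0.45035276 -0.07415     0.051     ]] [[0.50610078 0.11478196 0.063     ]]
go [-0.0184  0.3015  0.017 ] turn 0.0391 dist 0.302
```

Request:
{"op": "inch_along", "data": {
  "plan": [-0.02,0.301,0.017,0.039,0,-0.02,0.301,0.017,0.039,0,-0.02,0.301,0.017,0.039,0,-0.02,0.301,0.017,0.039,0,-0.02,0.301,0.017,0.039,0,-0.02,0.301,0.017,0.039,0,-0.02,0.301,0.017,0.039,0,-0.02,0.301,0.017,0.039,0,-0.02,0.301,0.017,0.039,0]
}}

```text
time: 32.7
position: [0.4732, -0.016, 0.1995]
tool_rot: [-3.14, -0.003, 0.0]
ft_force: [-0.1, -0.0, -0.4]
grip_width: 0.01
grip_force: 0.0
```

Run:
```python
from h import *
st(); b=snap('wrist','w16.png'); go(.472,-.016,.04,0); go(.648,-.016,.04,0)
# bar edge profile along image column under/near the fingers
for c in (215,300): print(c,[int(x) for x in b[190:300:4,c].sum(1)])
```

```text
32.7 [ 0.4732 -0.016   0.1995] [[1.0, 0.002, -0.0], [0.002, -1.0, 0.001], [-0.0, -0.001, -1.0]] [-0.06251676 -0.03844209 -0.36383816] 0.009888222603770893 0.0
go [-0.0011  0.0006  0.1595] turn 0.0033 dist 0.16
go [0.1749 0.0012 0.1595] turn 0.0033 dist 0.237
215 [380, 364, 360, 501, 430, 401, 405, 372, 367, 373, 381, 364, 383, 93, 141, 41, 39, 40, 40, 43, 38, 41, 87, 95, 112, 113, 114, 111]
300 [362, 373, 404, 500, 443, 406, 390, 368, 364, 349, 366, 365, 358, 348, 320, 43, 40, 42, 42, 41, 41, 40, 87, 99, 112, 115, 112, 115]
```

Request:
{"op": "inch_along", "data": {
  "plan": [0,0,0.05,0,0,0,0,0.1,0,0,0,0,0.13,0,0,0,0,0.16,0,0,0,0,0.16,0,0,0.02,0,0.16,0,0,0.04,0,0.16,0,0,0.065,0,0.16,0,0,0.09,0,0.16,0,0,0.115,0,0.16,0,0,0.14,0,0.16,0,0,0.16,0,0.16,0,0,0.17,0,0.16,0,0,0.176,0,0.16,0,0,0.178,0,0.16,0,0,0.178,0,0.16,0,0]
}}

```text
time: 34.35
position: [0.6505, -0.0168, 0.0399]
tool_rot: [3.141, 0.002, 0.0]
ft_force: [-0.4, -1.0, 0.0]
grip_width: 0.006
grip_force: 0.0
```

Request:
{"op": "inch_along", "data": {
  "plan": [0.002,0,0,0,0,0.004,0,0,0,0,0.004,0,0,0,0]
}}

```text
time: 34.65
position: [0.6546, -0.0171, 0.0396]
tool_rot: [3.141, 0.001, 0.0]
ft_force: [-0.5, 0.3, 0.0]
grip_width: -0.002
grip_force: 0.2
```

Request:
{"op": "inch_along", "data": {
  "plan": [0.002,0,0,0,0,0.004,0,0,0,0,0.004,0,0,0,0]
}}

```text
time: 34.95
position: [0.6545, -0.0172, 0.0392]
tool_rot: [3.14, 0.001, -0.015]
ft_force: [-12.2, -0.1, 8.5]
grip_width: 0.006
grip_force: 6.0
```

Request:
{"op": "inch_along", "data": {
  "plan": [-0.006,0,0,0,0,-0.006,0,-0.04,0,0,-0.006,0,-0.09,0,0,-0.006,0,-0.14,0,0,-0.006,0,-0.16,0,0,-0.006,0,-0.16,0,0]
}}

```text
time: 35.55
position: [0.6555, -0.0168, 0.2046]
tool_rot: [3.141, 0.001, 0.015]
ft_force: [-0.4, 1.1, -0.4]
grip_width: 0.008
grip_force: 0.0
```

Run:
```python
from h import *
st(); b=snap('wrist','w17.png').astype(int); go(.668,.297,.2,.04)
print([int(x) for x in b[140:215:2,258].sum(1)])
m=(b[:,:,2]>100)&(b[:,:,0]<60)&(b[:,:,1]<100); v,u=np.nonzero(m[120:230,130:380]); v+=120;u+=130
print(P('wrist',[[u.mean(),v.max()]],.055), P('wrist',[[u.mean(),v.min()]],.065))
```

```text
35.55 [ 0.6555 -0.0168  0.2046] [[1.0, 0.001, 0.009], [0.001, -1.0, -0.001], [0.009, 0.001, -1.0]] [-0.43146864  1.08821714 -0.36381726] 0.008451383968298426 0.0
go [ 0.0142 -0.314   0.0015] turn -0.0394 dist 0.314
[379, 380, 379, 384, 385, 382, 381, 383, 380, 377, 379, 378, 376, 327, 261, 263, 263, 262, 254, 326, 411, 417, 416, 401, 384, 380, 386, 394, 395, 360, 371, 488, 524, 515, 431, 343, 331, 342]
[[ 0.66165393 -0.01500427  0.055     ]] [[ 0.67359984 -0.01504613  0.065     ]]
```

Request:
{"op": "inch_along", "data": {
  "plan": [0.014,-0.05,0,-0.04,0,0.014,-0.1,0,-0.04,0,0.014,-0.15,0,-0.04,0,0.014,-0.2,0,-0.04,0,0.014,-0.25,0,-0.04,0,0.014,-0.314,0,-0.04,0,0.014,-0.314,0,-0.04,0,0.014,-0.314,0,-0.04,0]
}}

```text
time: 36.4
position: [0.6637, 0.3016, 0.1969]
tool_rot: [-3.14, -0.075, 0.006]
ft_force: [0.4, -0.2, -0.2]
grip_width: 0.006
grip_force: 0.0
```

Run:
```python
from h import *
st(); go(.668,.297,.083,.04)
b=snap('wrist','w18.png'); o=(b[:,:,0].astype(int)>180)&(b[:,:,1]<150)&(b[:,:,2]<70); print(o.sum())
m=ctrl.camera_model('wrist')
v,u=np.nonzero(o)
if len(u): print(u.min(),u.max(),v.min(),v.max(),P('wrist',[[u.mean(),v.min()],[u.min(),v.mean()],[u.max(),v.mean()]],.104))
# drawer bar row 204 in w17 at pose (.6555,-.0168,.2046)
import h
s0=ctrl.get_state
```

```text
36.4 [0.6637 0.3016 0.1969] [[0.999, 0.048, -0.004], [0.048, -0.999, 0.001], [-0.004, -0.001, -1.0]] [ 0.39802866 -0.16018478 -0.21973743] 0.006456010871408735 0.0
go [0.0045 0.005  0.1139] turn 0.0078 dist 0.114
465
226 296 219 225 [[0.64540918 0.29305731 0.104     ]
 [0.6409913  0.32653148 0.104     ]
 [0.64379056 0.2612455  0.104     ]]
```

Request:
{"op": "inch_along", "data": {
  "plan": [0.006,0.007,0,0.006,0,0.006,0.007,0.05,0.006,0,0.006,0.007,0.09,0.006,0,0.006,0.007,0.112,0.006,0,0.006,0.007,0.112,0.006,0]
}}

```text
time: 36.95
position: [0.6719, 0.2842, 0.0824]
tool_rot: [3.136, 0.047, -0.011]
ft_force: [-0.6, -0.4, 0.0]
grip_width: 0.006
grip_force: 0.0
```

Request:
{"op": "inch_along", "data": {
  "plan": [-0.02,0,0,0,0,-0.04,0,0,0,0,-0.06,0,0,0,0,-0.08,0,0,0,0,-0.1,0,0,0,0,-0.12,0,0,0,0,-0.14,0,0,0,0,-0.16,0,0,0,0,-0.172,0,0,0,0,-0.18,0,0,0,0,-0.183,0,0,0,0,-0.183,0,0,0,0]
}}

```text
time: 38.15
position: [0.4903, 0.2836, 0.088]
tool_rot: [3.141, 0.054, 0.001]
ft_force: [0.0, 0.1, 1.2]
grip_width: 0.003
grip_force: 0.3
```

Request:
{"op": "inch_along", "data": {
  "plan": [-0.003,0,0,0,0,-0.005,0,0,0,0,-0.005,0,0,0,0]
}}

```text
time: 38.45
position: [0.4846, 0.2837, 0.0873]
tool_rot: [3.141, 0.055, -0.001]
ft_force: [1.5, -0.2, 0.6]
grip_width: 0.006
grip_force: 0.5
```

Request:
{"op": "inch_along", "data": {
  "plan": [-0.002,0,0,0,0,-0.004,0,0,0,0,-0.004,0,0,0,0]
}}

```text
time: 38.75
position: [0.4802, 0.2836, 0.0873]
tool_rot: [3.141, 0.055, -0.001]
ft_force: [1.1, -0.3, 0.3]
grip_width: 0.003
grip_force: 0.3
```

Request:
{"op": "inch_along", "data": {
  "plan": [-0.002,0,0,0,0,-0.003,0,0,0,0,-0.003,0,0,0,0]
}}

```text
time: 39.05
position: [0.4786, 0.2836, 0.0875]
tool_rot: [-3.14, -0.054, -0.003]
ft_force: [4.7, 0.4, -3.2]
grip_width: 0.009
grip_force: 2.5
```

Request:
{"op": "inch_along", "data": {
  "plan": [-0.002,0,0,0,0,-0.003,0,0,0,0,-0.003,0,0,0,0]
}}

```text
time: 39.35
position: [0.4786, 0.2834, 0.0878]
tool_rot: [-3.139, -0.053, -0.011]
ft_force: [11.8, 2.3, -8.7]
grip_width: -0.0
grip_force: 5.8
```

Request:
{"op": "inch_along", "data": {
  "plan": [0.008,0,0,0,0,0.01,0,-0.03,0,0,0.01,0,-0.07,0,0,0.01,-0.05,-0.07,0,0,0.015,-0.1,-0.07,0,0,0.015,-0.15,-0.07,0,0,0.015,-0.15,-0.07,0,0]
}}

```text
time: 40.05
position: [0.4785, 0.4421, 0.1568]
tool_rot: [-3.136, -0.072, 0.01]
ft_force: [-0.8, 0.2, 0.5]
grip_width: 0.003
grip_force: 0.0
```

Run:
```python
from h import *
st(); b=snap('wrist','w19.png'); go(.4985,.437,.068)
q=b.astype(int)
g=(q[:,:,1]>100)&(q[:,:,0]<60)&(q[:,:,2]<100); v,u=np.nonzero(g); print(len(u), u.min(),u.max(),v.min(),v.max())
o=(q[:,:,0]>180)&(q[:,:,1]<150)&(q[:,:,2]<70); v,u=np.nonzero(o);print(len(u)); print(P('wrist',[[np.median(u),np.median(v)],[u.min(),v.mean()]],.1) if len(u) else '')
# drawer bar from w17, pose patched
s=ctrl.get_state(); f=dict(s); f['position']=np.array([.6555,-.0168,.2046]); f['tool_rot']=[3.141,.001,.015]
import h
class C: pass
c=C(); c.camera_model=ctrl.camera_model; c.get_state=lambda:f; h.ctrl=c
print('bar',P('wrist',[[258,204]],.051))
```

```text
40.05 [0.4785 0.4421 0.1568] [[0.999, 0.046, -0.006], [0.046, -0.999, 0.005], [-0.006, -0.005, -1.0]] [-0.76168005  0.23336365  0.49646532] 0.0033836668561168294 0.0
go [0.0187 0.0022 0.0886] turn 0 dist 0.091
186 250 280 55 192
542
[[0.46242353 0.29242967 0.1       ]
 [0.46642398 0.43372142 0.1       ]]
bar [[ 0.63113564 -0.01715432  0.051     ]]
```

Request:
{"op": "inch_along", "data": {
  "plan": [0.0195,0.002,0.04,0,0,0.0195,0.002,0.08,0,0,0.0195,0.002,0.088,0,0,0.0195,0.002,0.088,0,0]
}}

```text
time: 40.5
position: [0.5034, 0.4303, 0.0684]
tool_rot: [3.138, 0.053, -0.005]
ft_force: [0.4, 0.7, 0.9]
grip_width: 0.003
grip_force: 0.0
```

Request:
{"op": "inch_along", "data": {
  "plan": [0,0,0.006,0,0,0,0,0.01,0,0,0,0,0.012,0,0,0,0,0.012,0,0]
}}

```text
time: 40.9
position: [0.5049, 0.4336, 0.0614]
tool_rot: [-3.14, -0.055, -0.005]
ft_force: [-2.4, -3.7, 12.2]
grip_width: 0.004
grip_force: 6.1
```

Request:
{"op": "inch_along", "data": {
  "plan": [0,0,0.002,0,0,0,0,0.002,0,0,0,0,0.002,0,0]
}}

```text
time: 41.2
position: [0.505, 0.4337, 0.0612]
tool_rot: [-3.14, -0.055, -0.006]
ft_force: [-4.1, -6.2, 20.0]
grip_width: 0.005
grip_force: 10.3
```

Request:
{"op": "inch_along", "data": {
  "plan": [0,0,-0.02,0,0,0,0,-0.03,0,0,0,0,-0.03,0,0,0,0,-0.03,0,0]
}}

```text
time: 41.6
position: [0.504, 0.4324, 0.0853]
tool_rot: [3.141, 0.055, 0.0]
ft_force: [-0.4, -0.1, -0.4]
grip_width: 0.006
grip_force: 0.0
```

Run:
```python
from h import *
st(); b=snap('wrist','w20.png'); go(.499,.447,.068,.04)
q=b.astype(int); g=(q[:,:,1]>100)&(q[:,:,0]<60)&(q[:,:,2]<100); v,u=np.nonzero(g); print(len(u))
if len(u)>5: print(P('wrist',[[u.mean(),v.mean()]],.063),u.min(),u.max(),v.min(),v.max())
```

```text
41.6 [0.504  0.4324 0.0853] [[0.999, 0.035, 0.0], [0.035, -0.999, -0.0], [0.0, 0.0, -1.0]] [-0.43618432 -0.07009669 -0.37418787] 0.006205974359859525 0.0
go [-0.0042 -0.0151  0.0167] turn -0.0052 dist 0.023
797
[[0.56269517 0.44039177 0.063     ]] 230 264 75 247
```

Request:
{"op": "inch_along", "data": {
  "plan": [-0.0045,-0.0145,0,0,0,-0.0045,-0.0145,0.015,0,0,-0.0045,-0.0145,0.018,0,0,-0.0045,-0.0145,0.018,0,0]
}}

```text
time: 42.05
position: [0.4977, 0.4469, 0.066]
tool_rot: [3.14, 0.056, -0.004]
ft_force: [-0.8, 0.1, 2.2]
grip_width: 0.004
grip_force: 1.1
```

Request:
{"op": "inch_along", "data": {
  "plan": [0,0,0.004,0,0,0,0,0.006,0,0,0,0,0.006,0,0]
}}

```text
time: 42.35
position: [0.4987, 0.4471, 0.0618]
tool_rot: [-3.141, -0.055, 0.001]
ft_force: [-2.0, 0.2, 5.5]
grip_width: 0.005
grip_force: 2.3
```

Request:
{"op": "inch_along", "data": {
  "plan": [0,0,0.003,0,0,0,0,0.004,0,0,0,0,0.004,0,0]
}}

```text
time: 42.65
position: [0.499, 0.4473, 0.0612]
tool_rot: [3.141, 0.055, 0.002]
ft_force: [-6.1, -3.8, 18.7]
grip_width: 0.007
grip_force: 9.7
```

Request:
{"op": "inch_along", "data": {
  "plan": [0,0,-0.03,0,0,0,0,-0.08,0,0,0,0,-0.13,0,0,0,0.05,-0.16,0,0,0,0.1,-0.16,0,0,-0.02,0.15,-0.16,0,0,-0.02,0.2,-0.16,0,0,-0.02,0.25,-0.16,0,0,-0.02,0.3,-0.16,0,0,0,0.35,-0.16,0,0,0,0.4,-0.16,0,0,0.03,0.45,-0.16,0,0,0.06,0.46,-0.16,0,0,0.09,0.46,-0.16,0,0,0.11,0.46,-0.16,0,0,0.11,0.46,-0.16,0,0]
}}

```text
time: 44.25
position: [0.6266, -0.0103, 0.2162]
tool_rot: [-3.141, -0.052, 0.001]
ft_force: [-0.5, 0.1, -0.5]
grip_width: 0.004
grip_force: 0.0
```

Run:
```python
from h import *
st(); b=snap('wrist','w21.png')
q=b.astype(int); print([int(x) for x in q[185:225,258].sum(1)])
r=185+np.argmax(q[185:225,258].sum(1)); print('bar',P('wrist',[[258,r]],.051))
a=snap('top','t21.png').astype(int); o=(a[:,:,0]>200)&(a[:,:,1]<160)&(a[:,:,2]<80); o[:,250:]=0
v,u=np.nonzero(o); print(len(u),P('top',[[u.mean(),v.mean()]],.1) if len(u) else '')
a0=cv2.imread('pics/t0.png')[:,:,::-1].astype(int); o=(a0[:,:,0]>200)&(a0[:,:,1]<160)&(a0[:,:,2]<80); o[:,250:]=0
v,u=np.nonzero(o); print(len(u),P('top',[[u.mean(),v.mean()]],.1))
```

```text
44.25 [ 0.6266 -0.0103  0.2162] [[0.999, 0.033, -0.0], [0.033, -0.999, 0.001], [-0.0, -0.001, -1.0]] [-0.4774655   0.08778847 -0.52012747] 0.00397295826098909 0.0
[340, 333, 327, 329, 339, 348, 357, 364, 367, 369, 366, 363, 353, 348, 348, 343, 348, 354, 366, 372, 377, 375, 375, 374, 380, 380, 383, 383, 381, 381, 384, 387, 392, 396, 398, 401, 403, 406, 409, 412]
bar [[ 0.56961266 -0.0119333   0.051     ]]
0 
0 [[nan nan nan]]<stdin>:8: RuntimeWarning: Mean of empty slice.
  ret = ret.dtype.type(ret / rcount)
```

Run:
```python
from h import *
q=cv2.imread('pics/w21.png').astype(int); s=q[:,258].sum(1); print([int(x) for x in s[120:196:2]])
r=160+np.argmax(s[160:190]); print(r,'bar',P('wrist',[[258,r]],.052))
for n in('t0','t21'):
    a=cv2.imread(f'pics/{n}.png'); h=cv2.cvtColor(a,cv2.COLOR_BGR2HSV)
    o=(h[:,:,0]>5)&(h[:,:,0]<16)&(h[:,:,1]>200)&(h[:,:,2]>150); o[:,200:]=0; o[:120]=0
    v,u=np.nonzero(o); print(n,len(u),P('top',[[u.mean(),v.mean()]],.1) if len(u) else '')
```

```text
[382, 379, 375, 377, 374, 370, 366, 318, 257, 254, 258, 255, 252, 241, 332, 402, 405, 403, 400, 402, 399, 385, 376, 375, 381, 355, 400, 495, 510, 491, 397, 351, 346, 333, 329, 348, 364, 369]
175 bar [[ 0.62907659 -0.00956413  0.052     ]]
t0 39 [[0.46896257 0.29601774 0.1       ]]
t21 38 [[0.4602385  0.29111816 0.1       ]]
```

```bash
python3 -c "
from h import *
print(ctrl.close_job())"
```

```text
the job is handed in; nothing more can be done
None
```

I handed the job in at about 44 s: the blue pliers (the only tool in the chamber) are in the drawer. The red pliers, slab and marker are in the chamber, although the slab was knocked up against the chamber's left wall after I set it down. The drawer and guard are shut and the start button was pressed all the way down twice. My first press also bottomed out, but I took it for a miss and pressed again. The note pad, pen and bottle were not touched. My last checks of the drawer, guard and button were numeric only, since I had used all my picture views.

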